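# Close a tile course and true it with a level

## Robot

A 7-joint arm with a two-finger parallel gripper is mounted at the origin on the work surface. World frame = base frame: x ahead of the robot, y to its left, z up, the work surface at z = 0. Lengths are in m, angles in rad, forces in N, time in s.
With the tool pointing down it reaches from about 0.4 to 0.85 m from the base axis. Payload 10.4 kg.
Tool frame: the origin (TCP) lies midway between the tips of the shut fingers; the grasp point (between the pads) lies 19 mm behind it; z points along the fingers, y is the line along which they close (so a half turn about z gives the same grasp; the last joint's range is limited). The gripper opens to 87 mm and grips with 3 to 60 N. Pads are 19 mm wide; open, the fingers measure 117 mm over their backs; the gripper's body (75 mm by 190 mm) begins 51 mm behind the grasp point.
Start: joints at [1.166, 0.332, -0.065, 1.46, 0.022, 1.35, -0.088], TCP at [0.233, -0.58, 0.194] pointing down, gripper open.
Joint ranges: [-2.6, 2.6], [-0.5, 2.12], [-1.47, 1.34], [0.16, 2.42], [-1.27, 4.41], [0.06, 2.06], [-2.6, 2.6]. Speed limits (rad/s): [2.22, 2.22, 2.79, 2.79, 3.14, 3.14, 3.14].

## Interface

Orientations are given as a unit quaternion [x, y, z, w].
In Python, from bench import sensors, eyes, order gives the robot as it stands.
- The arm moves only by the tool arm_command, never from a script. Its argument "steps" is a list of rows, each an object with "rot": the turn, a rotation vector about the world's x, y, z in degrees, a list of three; "slide": the shift along the world's x, y, z in m, a list of three; "grip": the opening, from 0 (shut) to 1 (fully open). A call has exactly 8 rows; each row shifts and turns the commanded pose from where the row before left it; what a row does not reach is not made up. A row lasts 1/8 s, in which the tool goes at most 62.5 mm and 10.7 degrees, less where a joint would pass 70% of its speed; a pose out of reach is approached as far as the arm can. A call with a gripper value outside its range is refused whole. The fingers move at their own pace and stop on an object; "newtons" is the grip in N (left out, the last holds). Time passes only in rows, so rows that do not move let the fingers close, or fill a call up. It gives the time, the measured TCP pose, the force, the opening and the grip force at its end, in the units of the state.
- sensors.read_state(): the state, without advancing time (a new reading comes with each control period).
- eyes.camera(name): name is "scene" or "top" or "wrist"; returns a dict with "pixels" (480x640x3 uint8, red, green, blue), "intrinsics" (3x3 intrinsics, pixels), "k1" (the pictures are not rectified: a ray, as slopes to the right and down, at radius r is drawn at 1 + k1 r^2 times it, then the intrinsics apply), "pose" (4x4, takes a point from camera to world coordinates). Camera axes: x right, y down, z forward; pixel columns grow to the right and rows downward; lengths in m; the calibration is good to about 2 mm. A picture is of the moment at which its call begins. There is no depth.
- order.close_job(): hands the job in; it is judged then, once.
Trained networks look in a picture, given as the dict that the camera call returned (one of the last four; its "shot" number tells which), for a name from the list of things; names that differ only in an ending like _2 or _b are one class to them, and where a whole thing is asked for, a point or a joint stands for the part that bears it (a point fixed in the world has none). Each returns a list of dicts, best first, with "conf" (0 to 1); they miss things now and then, are a little off and sometimes report something else, mostly with a low value. They report only what shows in the picture. A call takes as long as a camera call. They do not tell look-alikes from the thing itself.
- eyes.look_for(name, picture): "bbox" ([left, top, right, bottom] in pixels, round what is visible of it).
The state is a dict: "time": time; "joint_positions": joint angles; "joint_vel": joint speeds; "joint_torque": joint torques, N m; "ee_pos": TCP position; "eef_rot": TCP orientation; "ft_force": force on the tool from outside, world axes, zero at the start; "torque": the same for the moment, N m; "width": finger opening in m; "grip_force": force on a finger pad.
Only numpy, scipy, OpenCV 4.12 (cv2) and the standard library are available. Lean on these libraries where they do the work, as an engineer would, in place of code of your own. Each camera call takes 0.05 s, during which the arm holds its last target. There are 200 camera calls.

## Task

The tile course nearer the robot on the plywood panel has been laid from both ends and still lacks its closing piece. Of the four loose cuts lying in front of it, put the one that just fits the gap, leaving only thin joints, flat into it with its near edge flush with the near edges of its two neighbours, and leave the spirit level standing upright on the panel, flush against that edge, across the closing piece and both neighbours. Leave the other cuts and the grout float where they lie.

Things in the scene. Friction and masses are not known exactly. Their poses are not given: they have to be found in the camera images.
- panel: Fixed plywood panel 10 mm thick (top at its z 0.010), x -0.250 to 0.165, y +-0.240 from its origin: the underside below the middle of the gap, on the line of the near course's near edge. x: from the robot into the gap, y along the course, z up. Two courses of 10 mm thick grey tiles are glued on it (tops at z 0.020); the board before them (x below 0) is bare.
- gap (a point): On the panel's top, in the middle of the gap's open near side; axes as the panel's. The near course covers x 0 to 0.075: two fixed tiles, 200 mm each, at y -0.233 to -0.033 and 0.033 to 0.233, with the 66 mm gap between. Behind the gap, at x 0.079, the far course begins: a 75 mm deep piece pushed too far slides in up to 4 mm past flush.
- cut_36: Loose grey cut tile, 75 mm (its x) by 36 mm (its y), 10 mm thick, lying flat, about 0.06 to 0.12 kg. Origin: centre of its underside. The four cuts lie in a row on the bare board, about 175 mm before the course's near edge, at about y -0.18, -0.06, 0.06 and 0.18 of the panel, in any order, x within 0.15 rad of the panel's x.
- cut_48: The same, 75 mm (its x) by 48 mm (its y), 10 mm thick.
- cut_60: The same, 75 mm (its x) by 60 mm (its y), 10 mm thick.
- cut_72: The same, 75 mm (its x) by 72 mm (its y), 10 mm thick.
- level: Loose aluminium spirit level, a smooth box section 300 mm long (its x), 24 mm wide (its y), 50 mm tall (its z), about 0.3 kg, standing upright on a narrow side on the counter (z = 0) left or right of the panel, lying roughly along the robot's x. Its two broad faces are straight and alike. Origin: centre of its underside.
- float: Bystander: loose grout float with a wooden handle on top, a flat plate 240 mm (its x) by 95 mm, 73 mm tall, on the counter on the other side of the panel from the level. Origin: centre of its underside.
Not all that is in view belongs to the job. Leave any orange or pink look-alike of the cut_60 alone.

How it is judged:
By the outcome, as a careful person would: the job done as asked, in the order asked, and still so for the second after the job is handed in, with the robot touching nothing.
It also fails if it takes over 72 s, if anything falls off the work surface, if the arm or the gripper's body presses on something with over 40 N, if the wrist force passes 120 N, or if a joint passes its speed limit or range.

## Working session

There is one attempt and no reset: what is moved stays moved. The work goes in short steps, Python scripts to look and compute and a tool call to move; the robot and the scene stay as the last step left them, time stands still between calls to the robot, and variables do not carry over. Pictures are saved under pics/ and viewed, at most 10 in all, crops included, and the job is handed in when it is done.

Besides the shell and the picture viewer there is one more tool, called after "Request:" as name([rows], argument=value, ...), one row to a line, values as JSON. arm_command: Moves the arm, as the interface text tells. Its arguments: {"type":"object","properties":{"steps":{"type":"array","items":{"type":"object","properties":{"rot":{"type":"array","items":{"type":"number"}},"slide":{"type":"array","items":{"type":"number"}},"grip":{"type":"number"}}}},"newtons":{"type":"number"}},"required":["steps"]}

```bash
mkdir -p pics; cat > h.py <<'E'
import numpy as np, cv2
from bench import sensors, eyes, order
def und(p,c):
    K=np.array(c["intrinsics"],float); k=c["k1"]
    return cv2.undistortPoints(np.array(p,float).reshape(-1,1,2),K,np.array([k,0,0,0,0.])).reshape(-1,2)
def toz(p,c,z):
    n=und(p,c); T=np.array(c["pose"]); d=np.c_[n,np.ones(len(n))]@T[:3,:3].T; o=T[:3,3]
    return o+d*((z-o[2])/d[:,2])[:,None]
def topix(P,c):
    T=np.array(c["pose"]); q=(np.array(P,float).reshape(-1,3)-T[:3,3])@T[:3,:3]; s=q[:,:2]/q[:,2:]
    s=s*(1+c["k1"]*(s**2).sum(1))[:,None]; K=np.array(c["intrinsics"]); return s@K[:2,:2].T+K[:2,2]
def shot(n,f):
    c=eyes.camera(n); cv2.imwrite("pics/"+f,c["pixels"][:,:,::-1]); return c
E
python3 - <<'E'
from h import *
a=shot("top","top0.png"); b=shot("scene","scene0.png")
print(a["pose"],b["pose"],a["intrinsics"],a["k1"])
for n in ["cut_36","cut_48","cut_60","cut_72","level","float","panel"]:
    for d in eyes.look_for(n,a)[:3]: print(n,np.round(d["bbox"]),round(d["conf"],2))
print(sensors.read_state())
E
```

```text
[[-0.02852625 -0.99247141  0.11910818  0.36530373]
 [-0.99944326  0.0303815   0.0137892  -0.01919897]
 [-0.01730407 -0.11864851 -0.99278553  1.39183658]
 [ 0.          0.          0.          1.        ]] [[-0.72740008  0.48634203 -0.48410799  1.0059738 ]
 [ 0.68610358  0.50281619 -0.52577349  0.49606577]
 [-0.01228841 -0.71459591 -0.69942954  0.71823931]
 [ 0.          0.          0.          1.        ]] [[545.02910974   0.         322.15153052]
 [  0.         545.02910974 242.10721504]
 [  0.           0.           1.        ]] -0.055970690282933104
cut_36 [354. 239. 378. 272.] 0.91
cut_36 [401. 234. 429. 266.] 0.91
cut_36 [407. 299. 442. 331.] 0.83
cut_48 [354. 239. 378. 272.] 0.91
cut_48 [401. 234. 429. 266.] 0.91
cut_48 [407. 299. 442. 331.] 0.83
cut_60 [354. 239. 378. 272.] 0.91
cut_60 [401. 234. 429. 266.] 0.91
cut_60 [407. 299. 442. 331.] 0.83
cut_72 [354. 239. 378. 272.] 0.91
cut_72 [401. 234. 429. 266.] 0.91
cut_72 [407. 299. 442. 331.] 0.83
level [150. 210. 173. 336.] 0.89
float [454. 210. 503. 308.] 0.97
panel [232. 117. 436. 294.] 0.96
{'time': 0.45, 'joint_positions': array([ 1.16638616,  0.33229036, -0.06467939,  1.4601815 ,  0.02158258,
        1.34990036, -0.08849558]), 'joint_vel': array([-5.58079828e-04, -1.95479367e-03, -3.91356693e-05,  5.32076073e-04,
       -4.71643283e-04,  1.80844778e-04,  8.12750115e-04]), 'joint_torque': array([-5.22918999e-04, -6.22457170e+01,  2.46344361e-02, -3.89763522e+01,
       -6.10837410e-02,  3.28106177e-02,  6.35296556e-05]), 'ee_pos': array([ 0.23287689, -0.57997102,  0.19438005]), 'eef_rot': array([ 9.81834219e-01,  1.89740780e-01,  1.86059242e-06, -4.45885340e-05]), 'ft_force': array([-0.70063594, -0.30218191, -0.42645513]), 'torque': array([-0.02381102, -0.01664985,  0.00587826]), 'grip_force': 0.0, 'width': 0.08738983030584317}
```

View pics/top0.png

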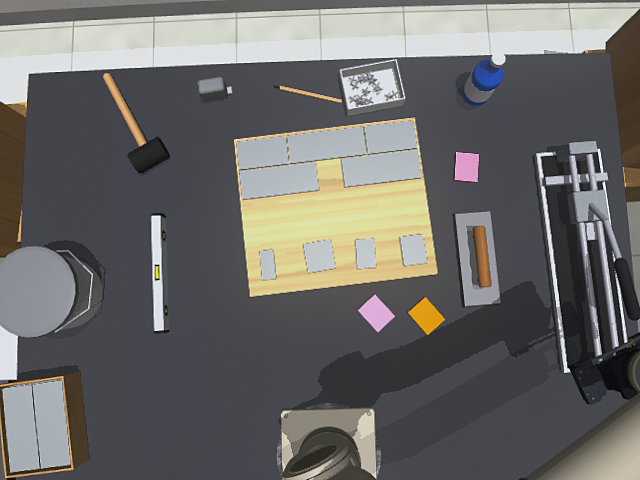

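View pics/scene0.png

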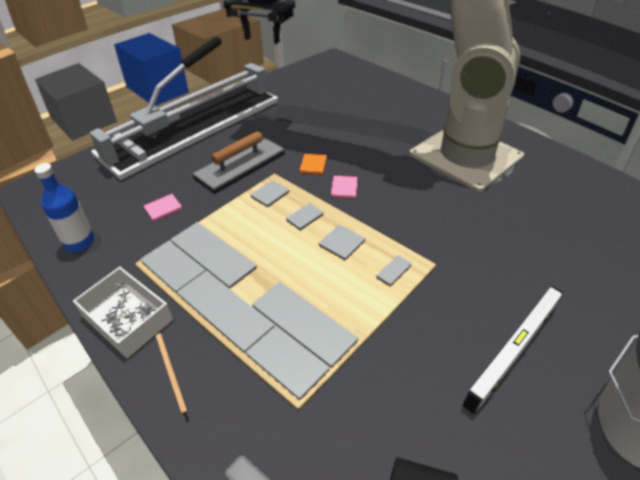

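The top view shows four grey cuts on the panel, at px (267,264), (320,256), (366,253) and (413,250). The level is at (159,273) and the float at (477,258). The pink and orange squares at (376,313), (427,316) and (467,167) are look-alikes, off the panel. I'll measure the cut widths next.

```bash
cat >> h.py <<'E'
def rect(P):
    (c,(w,h),a)=cv2.minAreaRect((P[:,:2]*1000).astype(np.float32)); return np.round(c,1),np.round((w,h),1),round(a,1)
E
python3 - <<'E'
from h import *
c=eyes.camera("top"); im=c["pixels"]
hsv=cv2.cvtColor(im,cv2.COLOR_RGB2HSV)
m=((hsv[...,1]<60)&(hsv[...,2]>110)).astype(np.uint8)
m[:, :140]=0
m4=cv2.resize(im,None,fx=4,fy=4,interpolation=cv2.INTER_CUBIC); h4=cv2.cvtColor(m4,cv2.COLOR_RGB2HSV)
g=((h4[...,1]<55)&(h4[...,2]>100)).astype(np.uint8)
for cn in cv2.findContours(g,cv2.RETR_EXTERNAL,cv2.CHAIN_APPROX_NONE)[0]:
    if cv2.contourArea(cn)<4000: continue
    p=(cn.reshape(-1,2)+.5)/4-.5; u,v=p.mean(0)
    if not(140<u<510 and 110<v<345): continue
    z=.05 if u<200 else .02
    print(np.round((u,v)),*rect(toz(p,c,z)))
# panel corners
w=((h4[...,0]>8)&(h4[...,0]<35)&(h4[...,1]>55)&(h4[...,2]>120)|(g>0)).astype(np.uint8)
w=cv2.morphologyEx(w,cv2.MORPH_OPEN,np.ones((9,9)))
for cn in cv2.findContours(w,cv2.RETR_EXTERNAL,cv2.CHAIN_APPROX_NONE)[0]:
    if cv2.contourArea(cn)<200000: continue
    p=(cn.reshape(-1,2)+.5)/4-.5
    if 250<p[:,0].mean()<420: print("panel",p.mean(0),*rect(toz(p,c,.012)))
cv2.imwrite("pics/crop.png",cv2.resize(im[225:305,240:440],None,fx=4,fy=4,interpolation=cv2.INTER_CUBIC)[:,:,::-1])
E
```

```text
[267. 264.] [477.8 140.6] [76.5 37.3] 4.4
[319. 256.] [495.9   9.1] [76.6 73.3] 8.7
[365. 253.] [ 498.7 -107.9] [76.1 49.8] 1.5
[413. 249.] [ 504.4 -228.9] [76.6 62. ] 5.6
[157. 273.] [464.2 413. ] [289.5  27.7] 2.0
[477. 258.] [ 478.  -391.1] [236.4  91.9] 2.8
[331. 158.] [745.2 -21.1] [155.8 466.5] 5.2
panel [334.65474359 205.39431624] [626.2 -32.1] [417.3 482.3] 5.2
panel [297.3874892   39.61225151] [1037.3   -4.5] [ 269.2 1777.1] 0.1
```

View pics/crop.png

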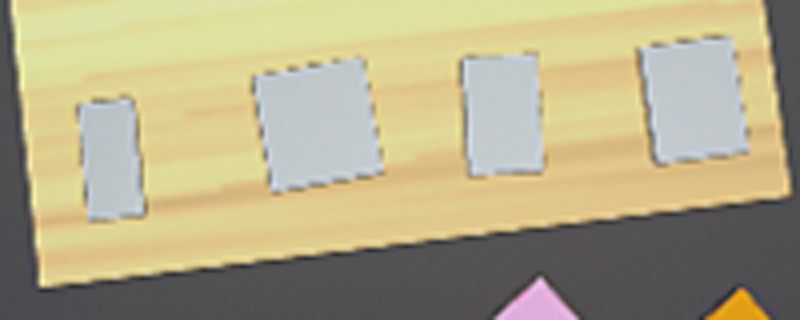

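The rightmost cut, px (413,250), is the cut_60. It measures about 62 × 76 mm, between the 50 mm and 73 mm pieces, and it's grey and on the panel. The others measure 37 mm at (267,264), 73 mm at (320,256) and 50 mm at (366,253). I'm moving above it now.

Request:
arm_command([
  {"slide":[0.031,0.0435,0],"rot":[0,0,-2.04],"grip":1},
  {"slide":[0.031,0.0435,0],"rot":[0,0,-2.04],"grip":1},
  {"slide":[0.031,0.0435,0],"rot":[0,0,-2.04],"grip":1},
  {"slide":[0.031,0.0435,0],"rot":[0,0,-2.04],"grip":1},
  {"slide":[0.031,0.0435,0],"rot":[0,0,-2.04],"grip":1},
  {"slide":[0.031,0.0435,0],"rot":[0,0,-2.04],"grip":1},
  {"slide":[0.031,0.0435,0],"rot":[0,0,-2.04],"grip":1},
  {"slide":[0.029,0.0435,0],"rot":[0,0,-2.04],"grip":1},
])

```text
time: 1.5
ee_pos: [0.4798, -0.2305, 0.1947]
eef_rot: [0.999, 0.048, 0.0, 0.0]
ft_force: [0.6, 0.0, 0.2]
width: 0.0868
grip_force: 0.0
```

```bash
cat >> h.py <<'E'
def st():
    s=sensors.read_state(); q=s["eef_rot"]
    from scipy.spatial.transform import Rotation as R
    M=R.from_quat(q).as_matrix(); print("t",round(s["time"],2),"pos",np.round(s["ee_pos"]*1000,1),"xyaw",np.round(np.degrees(np.arctan2(M[1,0],M[0,0])),2),"z",np.round(M[:,2],3),"F",np.round(s["ft_force"],1),"w",round(s["width"]*1000,1),"g",round(s["grip_force"],1)); return s
def greys(c,z,amin=1500,box=None):
    h=cv2.cvtColor(cv2.resize(c["pixels"],None,fx=2,fy=2,interpolation=cv2.INTER_CUBIC),cv2.COLOR_RGB2HSV)
    g=((h[...,1]<55)&(h[...,2]>100)).astype(np.uint8)
    for cn in cv2.findContours(g,cv2.RETR_EXTERNAL,cv2.CHAIN_APPROX_NONE)[0]:
        if cv2.contourArea(cn)<amin*4: continue
        p=(cn.reshape(-1,2)+.5)/2-.5; print(np.round(p.mean(0)),*rect(toz(p,c,z)))
E
python3 - <<'E'
from h import *
st(); c=shot("wrist","w1.png"); greys(c,.02)
E
```

```text
t 1.5 pos [ 479.8 -230.5  194.7] xyaw 5.49 z [ 0.001 -0.    -1.   ] F [0.6 0.  0.2] w 86.8 g 0.0
[325. 173.] [ 504.1 -229.4] [75.  59.8] 5.8
[184. 166.] [ 498.6 -108. ] [74.8 47.3] 1.4
[ 47. 157.] [496.2   7.7] [74.7 75.1] 8.4
[512. 196.] [ 489.2 -389.9] [211.6  90.6] 2.6
```

View pics/w1.png

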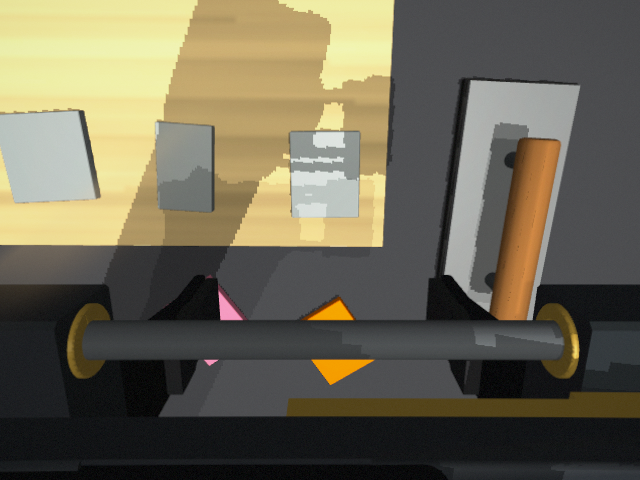

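The wrist view shows the target cut at px (325,173): 75 × 59.8 mm, centre (504.1, −229.4), yaw 5.8°. That agrees with the top view. I'll descend onto its near end and grip.

Request:
arm_command([
  {"slide":[-0.001,-0.0014,-0.05],"grip":1},
  {"slide":[0,0,-0.05],"grip":1},
  {"slide":[0,0,-0.05],"grip":1},
  {"slide":[0,0,-0.022],"grip":1},
  {"slide":[0,0,-0.009],"grip":1},
  {"grip":0.55},
  {"grip":0.55},
  {"grip":0.55},
], newtons=30)

```text
schema error: expected keys rot, slide, grip
```

Request:
arm_command([
  {"slide":[-0.001,-0.0014,-0.05],"rot":[0,0,0],"grip":1},
  {"slide":[0,0,-0.05],"rot":[0,0,0],"grip":1},
  {"slide":[0,0,-0.05],"rot":[0,0,0],"grip":1},
  {"slide":[0,0,-0.022],"rot":[0,0,0],"grip":1},
  {"slide":[0,0,-0.009],"rot":[0,0,0],"grip":1},
  {"slide":[0,0,0],"rot":[0,0,0],"grip":0.5},
  {"slide":[0,0,0],"rot":[0,0,0],"grip":0.5},
  {"slide":[0,0,0],"rot":[0,0,0],"grip":0.5},
], newtons=30)

```text
time: 2.55
ee_pos: [0.4785, -0.2338, 0.0145]
eef_rot: [0.999, 0.048, 0.001, 0.001]
ft_force: [0.1, -0.4, 0.6]
width: 0.0648
grip_force: 0.0
```

Request:
arm_command([
  {"slide":[0,0,0],"rot":[0,0,0],"grip":0.4},
  {"slide":[0,0,0],"rot":[0,0,0],"grip":0.4},
  {"slide":[0,0,0],"rot":[0,0,0],"grip":0.4},
  {"slide":[0,0,0.008],"rot":[0,0,0],"grip":0.4},
  {"slide":[0,0,0.012],"rot":[0,0,0],"grip":0.4},
  {"slide":[0.03,0.003,0],"rot":[0,0,0],"grip":0.4},
  {"slide":[0.035,0.0035,0],"rot":[0,0,0],"grip":0.4},
  {"slide":[0,0,0],"rot":[0,0,0],"grip":0.4},
])

```text
time: 3.55
ee_pos: [0.5453, -0.2258, 0.0344]
eef_rot: [0.999, 0.049, 0.001, -0.0]
ft_force: [-0.5, 0.4, 0.2]
width: 0.0351
grip_force: 0.0
```

```bash
python3 - <<'E'
from h import *
st(); c=shot("wrist","w2.png"); greys(c,.04,800)
E
```

```text
t 3.55 pos [ 545.3 -225.8   34.4] xyaw 5.67 z [ 0.002  0.    -1.   ] F [-0.5  0.4  0.2] w 35.1 g 0.0
[323. 377.] [ 492.2 -230.8] [20.7 54. ] 5.7
[322. 292.] [ 536.3 -226. ] [24.5 53. ] 5.7
[ 85. 278.] [ 529.4 -118. ] [33.  42.3] 1.7
[597. 248.] [ 568.6 -350.9] [56.5 43.5] 2.8
```

View pics/w2.png

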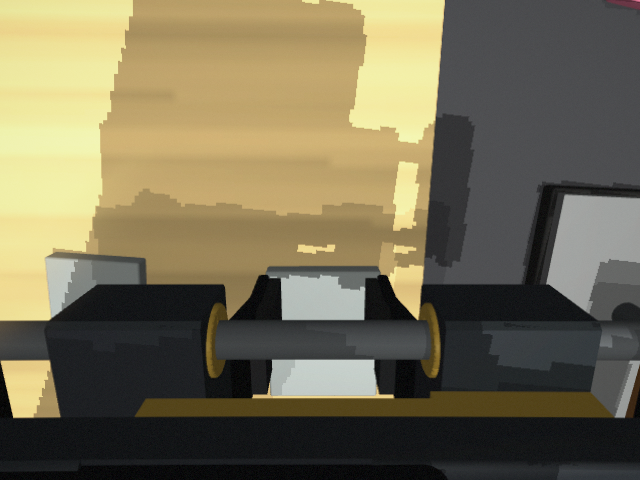

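The grip didn't hold: the fingers closed to 35 mm above the cut, which shows under the gripper at px (322,330). I'll raise, open and look again.

Request:
arm_command([
  {"slide":[-0.03,-0.003,0.05],"rot":[0,0,0],"grip":1},
  {"slide":[-0.03,-0.003,0.05],"rot":[0,0,0],"grip":1},
  {"slide":[0,0,0.02],"rot":[0,0,0],"grip":1},
  {"slide":[0,0,0],"rot":[0,0,0],"grip":1},
  {"slide":[0,0,0],"rot":[0,0,0],"grip":1},
  {"slide":[0,0,0],"rot":[0,0,0],"grip":1},
  {"slide":[0,0,0],"rot":[0,0,0],"grip":1},
  {"slide":[0,0,0],"rot":[0,0,0],"grip":1},
])

```text
time: 4.6
ee_pos: [0.4828, -0.2328, 0.153]
eef_rot: [0.999, 0.049, -0.0, -0.0]
ft_force: [-1.0, 0.4, -0.4]
width: 0.0864
grip_force: 0.0
```

```bash
python3 - <<'E'
from h import *
st(); c=eyes.camera("wrist"); greys(c,.02,800)
E
```

```text
t 4.6 pos [ 482.8 -232.8  153. ] xyaw 5.57 z [-0.001  0.    -1.   ] F [-1.   0.4 -0.4] w 86.4 g 0.0
[ 33. 270.] [411.8  -4.5] [14.6 60.3] 4.9
[322. 184.] [ 504.3 -229.4] [75.  59.8] 5.6
[164. 175.] [ 498.7 -107.8] [74.9 47.4] 1.2
[ 28. 167.] [497.7  -2.7] [74.6 55.2] 8.4
[533. 182.] [ 505.7 -389.1] [178.6  90.4] 2.7
```

The cut hasn't moved. The finger tips must retract as they open, so at 60 mm they passed over it. I'll go lower, watching the force.

Request:
arm_command([
  {"slide":[0.0005,0.0014,-0.05],"rot":[0,0,0],"grip":0.79},
  {"slide":[0,0,-0.05],"rot":[0,0,0],"grip":0.79},
  {"slide":[0,0,-0.028],"rot":[0,0,0],"grip":0.79},
  {"slide":[0,0,-0.01],"rot":[0,0,0],"grip":0.79},
  {"slide":[0,0,-0.004],"rot":[0,0,0],"grip":0.79},
  {"slide":[0,0,-0.002],"rot":[0,0,0],"grip":0.79},
  {"slide":[0,0,0],"rot":[0,0,0],"grip":0.79},
  {"slide":[0,0,0],"rot":[0,0,0],"grip":0.79},
])

```text
time: 5.65
ee_pos: [0.4838, -0.2317, 0.0101]
eef_rot: [0.999, 0.048, 0.0, 0.0]
ft_force: [-0.0, -0.6, -0.5]
width: 0.0689
grip_force: 0.0
```

```bash
python3 - <<'E'
from h import *
st(); c=shot("wrist","w3.png")
E
```

```text
t 5.65 pos [ 483.8 -231.7   10.1] xyaw 5.55 z [ 0.001 -0.001 -1.   ] F [-0.  -0.6 -0.5] w 68.9 g 0.0
```

View pics/w3.png

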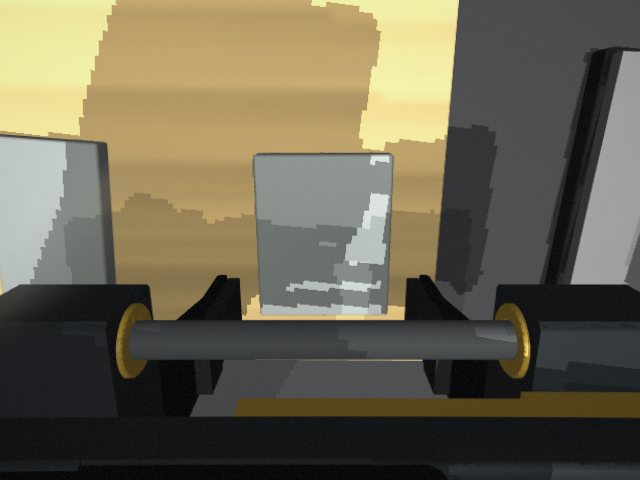

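```bash
python3 - <<'E'
from h import *
c=eyes.camera("wrist"); print(np.round(c["pose"],3))
y=np.array([-np.sin(.097),np.cos(.097),0]);x=np.array([np.cos(.097),np.sin(.097),0])
T=np.array([.4838,-.2317,.010])
for s in (-.0345,.0345):
  for z in (0,.019,.04):
    for dx in(-.0095,.0095): print(s,z,dx,np.round(topix(T+s*y+dx*x+[0,0,z],c)))
greys(c,.02)
E
```

```text
[[ 0.097 -0.959 -0.268  0.557]
 [-0.995 -0.093 -0.026 -0.224]
 [ 0.     0.269 -0.963  0.201]
 [ 0.     0.     0.     1.   ]]
-0.0345 0 -0.0095 [[394. 292.]]
-0.0345 0 0.0095 [[396. 255.]]
-0.0345 0.019 -0.0095 [[401. 309.]]
-0.0345 0.019 0.0095 [[403. 269.]]
-0.0345 0.04 -0.0095 [[411. 332.]]
-0.0345 0.04 0.0095 [[413. 288.]]
0.0345 0 -0.0095 [[253. 292.]]
0.0345 0 0.0095 [[251. 255.]]
0.0345 0.019 -0.0095 [[246. 309.]]
0.0345 0.019 0.0095 [[244. 269.]]
0.0345 0.04 -0.0095 [[237. 332.]]
0.0345 0.04 0.0095 [[234. 288.]]
[321. 234.] [ 504.4 -229.5] [74.7 59.7] 5.7
[ 48. 214.] [ 500.2 -108.3] [46.7 72.5] 89.9
[616. 177.] [ 544.1 -353.4] [98.8 26.3] 4.7
```

The finger tips appear about 25–30 mm above the reported TCP at px (240,277). I'll test by closing gently here.

Request:
arm_command([
  {"slide":[0,0,0],"rot":[0,0,0],"grip":0.62},
  {"slide":[0,0,0],"rot":[0,0,0],"grip":0.62},
  {"slide":[0,0,0],"rot":[0,0,0],"grip":0.62},
  {"slide":[0,0,0],"rot":[0,0,0],"grip":0.62},
  {"slide":[0,0,0],"rot":[0,0,0],"grip":0.62},
  {"slide":[0,0,0],"rot":[0,0,0],"grip":0.62},
  {"slide":[0,0,0],"rot":[0,0,0],"grip":0.62},
  {"slide":[0,0,0],"rot":[0,0,0],"grip":0.62},
])

```text
time: 6.75
ee_pos: [0.4834, -0.2315, 0.0095]
eef_rot: [0.999, 0.048, 0.0, 0.0]
ft_force: [0.0, -0.4, 0.6]
width: 0.0535
grip_force: 0.0
```

Request:
arm_command([
  {"slide":[0,0,0.002],"rot":[0,0,0],"grip":0.79},
  {"slide":[0,0,0],"rot":[0,0,0],"grip":0.79},
  {"slide":[0,0,-0.002],"rot":[0,0,0],"grip":0.79},
  {"slide":[0,0,-0.002],"rot":[0,0,0],"grip":0.79},
  {"slide":[0,0,-0.002],"rot":[0,0,0],"grip":0.79},
  {"slide":[0,0,-0.001],"rot":[0,0,0],"grip":0.79},
  {"slide":[0,0,-0.001],"rot":[0,0,0],"grip":0.79},
  {"slide":[0,0,-0.001],"rot":[0,0,0],"grip":0.79},
])

```text
time: 7.75
ee_pos: [0.4834, -0.2315, 0.0025]
eef_rot: [0.999, 0.048, 0.0, 0.0]
ft_force: [-0.0, -0.3, 0.3]
width: 0.0685
grip_force: 0.0
```

Request:
arm_command([
  {"slide":[0,0,-0.001],"rot":[0,0,0],"grip":0.79},
  {"slide":[0,0,-0.001],"rot":[0,0,0],"grip":0.79},
  {"slide":[0,0,-0.001],"rot":[0,0,0],"grip":0.79},
  {"slide":[0,0,-0.001],"rot":[0,0,0],"grip":0.79},
  {"slide":[0,0,-0.001],"rot":[0,0,0],"grip":0.79},
  {"slide":[0,0,-0.001],"rot":[0,0,0],"grip":0.79},
  {"slide":[0,0,0],"rot":[0,0,0],"grip":0.79},
  {"slide":[0,0,0],"rot":[0,0,0],"grip":0.79},
])

```text
time: 8.75
ee_pos: [0.4834, -0.2315, -0.0035]
eef_rot: [0.999, 0.048, 0.0, 0.0]
ft_force: [-0.0, -0.6, -0.8]
width: 0.0688
grip_force: 0.0
```

```bash
python3 - <<'E'
from h import *
st(); c=eyes.camera("scene"); p=topix([[.484,-.2315,.03]],c)[0]; print(p)
u,v=p.astype(int); u=max(80,u);v=max(60,v)
cv2.imwrite("pics/s3.png",cv2.resize(c["pixels"][v-60:v+60,u-80:u+80],None,fx=5,fy=5,interpolation=cv2.INTER_CUBIC)[:,:,::-1])
E
```

```text
t 8.75 pos [ 483.4 -231.5   -3.5] xyaw 5.56 z [ 0. -0. -1.] F [-0.  -0.6 -0.8] w 68.8 g 0.0
[275.53238171 183.83884523]
```

View pics/s3.png

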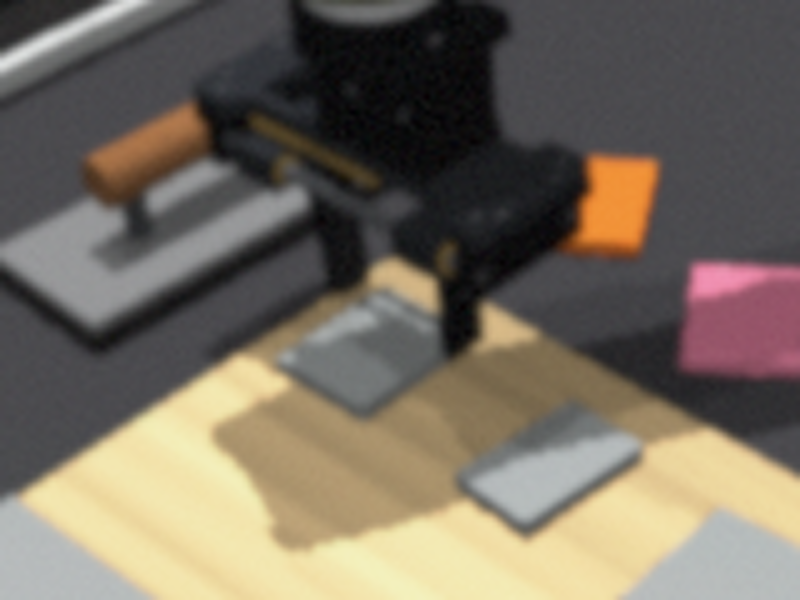

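```bash
python3 - <<'E'
from h import *
c=eyes.camera("scene")
y=np.array([-np.sin(.097),np.cos(.097),0]);x=np.array([np.cos(.097),np.sin(.097),0])
for z in (0.005,.01,.015,.02,.025,.03):
  r=[]
  for s in (.042,-.042):
    r+=list(np.round((topix(np.array([.4834,-.2315,z])+s*y+.0095*x,c)[0]-[275-80,183-60])*5))
  print(z,r)
E
```

```text
0.005 [np.float64(455.0), np.float64(389.0), np.float64(335.0), np.float64(319.0)]
0.01 [np.float64(454.0), np.float64(381.0), np.float64(334.0), np.float64(311.0)]
0.015 [np.float64(454.0), np.float64(373.0), np.float64(333.0), np.float64(303.0)]
0.02 [np.float64(453.0), np.float64(365.0), np.float64(332.0), np.float64(295.0)]
0.025 [np.float64(452.0), np.float64(356.0), np.float64(331.0), np.float64(287.0)]
0.03 [np.float64(452.0), np.float64(348.0), np.float64(330.0), np.float64(279.0)]
```

Both views put the real finger tips about 28 mm behind the reported TCP, at z ≈ 0.025 now. I'll lower another 12 mm beside the cut, then close.

Request:
arm_command([
  {"slide":[0,0,-0.004],"rot":[0,0,0],"grip":0.79},
  {"slide":[0,0,-0.003],"rot":[0,0,0],"grip":0.79},
  {"slide":[0,0,-0.002],"rot":[0,0,0],"grip":0.79},
  {"slide":[0,0,-0.001],"rot":[0,0,0],"grip":0.79},
  {"slide":[0,0,-0.001],"rot":[0,0,0],"grip":0.79},
  {"slide":[0,0,0],"rot":[0,0,0],"grip":0.6},
  {"slide":[0,0,0],"rot":[0,0,0],"grip":0.6},
  {"slide":[0,0,0],"rot":[0,0,0],"grip":0.6},
])

```text
time: 9.85
ee_pos: [0.4834, -0.2316, -0.0145]
eef_rot: [0.999, 0.048, 0.0, 0.0]
ft_force: [-0.6, -0.1, 0.0]
width: 0.0592
grip_force: 30.0
```

Request:
arm_command([
  {"slide":[0,0,0.004],"rot":[0,0,0],"grip":0.6},
  {"slide":[0,0,0.011],"rot":[0,0,0],"grip":0.6},
  {"slide":[0.03,0.003,0],"rot":[0,0,0],"grip":0.6},
  {"slide":[0.045,0.004,0],"rot":[0,0,0],"grip":0.6},
  {"slide":[0.0424,0.0037,0],"rot":[0,0,0],"grip":0.6},
  {"slide":[-0.004,0.045,0],"rot":[0,0,0],"grip":0.6},
  {"slide":[-0.005,0.06,0],"rot":[0,0,0],"grip":0.6},
  {"slide":[-0.005,0.06,0],"rot":[0,0,0],"grip":0.6},
])

```text
time: 10.85
ee_pos: [0.5869, -0.0542, 0.0013]
eef_rot: [0.999, 0.048, 0.0, 0.0]
ft_force: [0.6, 0.2, -0.3]
width: 0.0592
grip_force: 30.0
```

Request:
arm_command([
  {"slide":[-0.001,0.02,0],"rot":[0,0,-0.3],"grip":0.6},
  {"slide":[0,0,0],"rot":[0,0,0],"grip":0.6},
  {"slide":[0,0,0],"rot":[0,0,0],"grip":0.6},
  {"slide":[0,0,0],"rot":[0,0,0],"grip":0.6},
  {"slide":[0,0,0],"rot":[0,0,0],"grip":0.6},
  {"slide":[0,0,0],"rot":[0,0,0],"grip":0.6},
  {"slide":[0,0,0],"rot":[0,0,0],"grip":0.6},
  {"slide":[0,0,0],"rot":[0,0,0],"grip":0.6},
])

```text
time: 11.85
ee_pos: [0.5858, -0.0358, 0.0005]
eef_rot: [0.999, 0.046, -0.0, 0.0]
ft_force: [-0.0, -0.1, -1.0]
width: 0.0591
grip_force: 30.0
```

```bash
python3 - <<'E'
from h import *
st(); c=shot("wrist","w4.png"); greys(c,.02,800); c=eyes.camera("scene"); cv2.imwrite("pics/s4.png",c["pixels"][:,:,::-1])
E
```

```text
t 11.85 pos [ 5.858e+02 -3.580e+01  5.000e-01] xyaw 5.26 z [ 0. -0. -1.] F [-0.  -0.1 -1. ] w 59.1 g 30.0
[320. 237.] [607.1 -33.4] [71.5 65.2] 5.0
[526.  44.] [ 691.2 -103.2] [30.2 87.1] 5.1
[117.  43.] [677.1  51.3] [29.8 90.4] 5.5
```

View pics/w4.png

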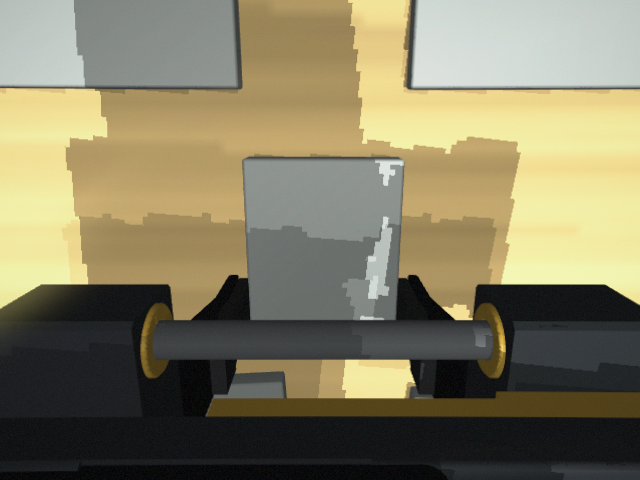

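The wrist view shows the cut held level, with its far edge at row 158 and columns 245–402. The gap is ahead between the corners at (241,88) and (410,88). I'll compute the exact gap frame and the tile's lateral offset.

```bash
cat > gap.py <<'E'
from h import *
def fit(P): 
    vx,vy,x0,y0=cv2.fitLine(P[:,:2].astype(np.float32)*1000,cv2.DIST_HUBER,0,.01,.01).ravel(); return np.array([vx,vy]),np.array([x0,y0])
def edges(c):
    h=cv2.cvtColor(cv2.resize(c["pixels"],None,fx=2,fy=2,interpolation=cv2.INTER_CUBIC),cv2.COLOR_RGB2HSV)
    g=((h[...,1]<55)&(h[...,2]>100)).astype(np.uint8); out={}
    for cn in cv2.findContours(g,cv2.RETR_EXTERNAL,cv2.CHAIN_APPROX_NONE)[0]:
        if cv2.contourArea(cn)<3000: continue
        yield (cn.reshape(-1,2)+.5)/2-.5
E
python3 - <<'E'
from gap import *
c=eyes.camera("wrist"); near=[]; cor={}
for p in edges(c):
    u,v=p.mean(0)
    if v<70:
        L=u<320
        ue=p[:,0].max() if L else p[:,0].min()
        vb=p[:,1].max()
        n=p[(abs(p[:,1]-vb)<4)&(abs(p[:,0]-ue)>8)&(p[:,0]>4)&(p[:,0]<635)]
        s=p[(abs(p[:,0]-ue)<6)&(p[:,1]<vb-8)&(p[:,1]>4)]
        d1,q1=fit(toz(n,c,.02)); d2,q2=fit(toz(s,c,.02))
        t=np.linalg.solve(np.c_[d1,-d2],q2-q1); k=q1+t[0]*d1; cor[L]=k
        print("L" if L else "R",k.round(1),"near ang",np.degrees(np.arctan2(-d1[0],d1[1]))%180,"side",np.degrees(np.arctan2(d2[1],d2[0])))
    elif 200<v<300 and 280<u<360:
        q=p[(p[:,1]>170)&(p[:,1]<270)]
        for z in(.034,):
            for m in(q[q[:,0]<320],q[q[:,0]>320]):
                d,o=fit(toz(m,c,z)); print("tile side",d.round(4),o.round(1),np.degrees(np.arctan2(d[1],d[0])))
            f=p[(p[:,1]<162)&(p[:,0]>255)&(p[:,0]<392)]; d,o=fit(toz(f,c,z)); print("far",d,o.round(1))
print("mid",(cor[True]+cor[False])/2,np.linalg.norm(cor[True]-cor[False]),np.degrees(np.arctan2(*(cor[False]-cor[True])[[0,1]])))
E
```

```text
tile side [0.9957 0.0925] [619.5  -2.4] 5.306788
tile side [0.9975 0.0709] [619.2 -61.9] 4.0660686
far [ 0.08864038 -0.9960637 ] [643.6 -29. ]
R [672.3 -61.3] near ang 5.177582 side 5.164431
L [666.8   5. ] near ang 5.432129 side 5.370589
mid [669.547    -28.130905] 66.49536 175.23676
```

The gap mid is (669.5, −28.1), 66.5 mm wide, yaw 5.2°. The tile is within 0.5 mm laterally and its far edge is 26 mm short. I'll lower it and slide it in 68 mm.

Request:
arm_command([
  {"slide":[0,-0.0005,-0.008],"rot":[0,0,0],"grip":0.6},
  {"slide":[0,0,-0.0055],"rot":[0,0,0],"grip":0.6},
  {"slide":[0.01,0.0009,-0.001],"rot":[0,0,0],"grip":0.6},
  {"slide":[0.0118,0.0011,0],"rot":[0,0,0],"grip":0.6},
  {"slide":[0.012,0.0011,0],"rot":[0,0,0],"grip":0.6},
  {"slide":[0.012,0.0011,0],"rot":[0,0,0],"grip":0.6},
  {"slide":[0.012,0.0011,0],"rot":[0,0,0],"grip":0.6},
  {"slide":[0.01,0.0009,0],"rot":[0,0,0],"grip":0.6},
])

```text
time: 13.0
ee_pos: [0.6544, -0.03, -0.0141]
eef_rot: [0.999, 0.046, 0.0, 0.0]
ft_force: [-0.5, 0.1, -0.9]
width: 0.0599
grip_force: 30.0
```

```bash
python3 - <<'E'
from h import *
st(); c=shot("wrist","w5.png")
E
```

```text
t 13.0 pos [654.4 -30.  -14.1] xyaw 5.26 z [ 0. -0. -1.] F [-0.5  0.1 -0.9] w 59.9 g 30.0
```

View pics/w5.png

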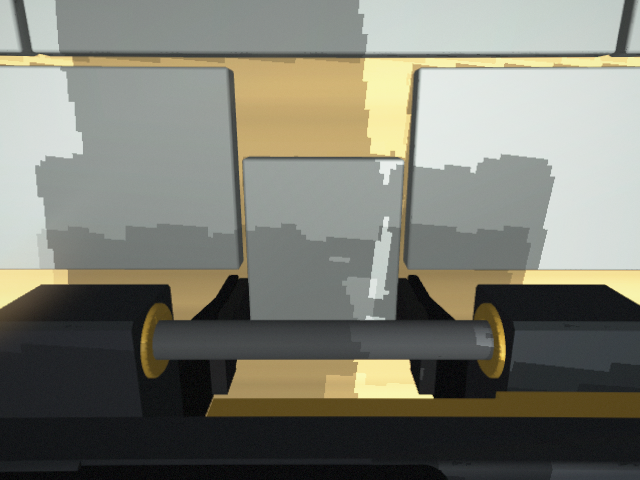

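The view shows the cut partly in the gap between the neighbours, with its far edge at row 158 and thin joints on both sides. Next I release, go behind it with shut fingers and push.

Request:
arm_command([
  {"slide":[0,0,0],"rot":[0,0,0],"grip":0.8},
  {"slide":[0,0,0],"rot":[0,0,0],"grip":0.8},
  {"slide":[0,0,0.008],"rot":[0,0,0],"grip":0.8},
  {"slide":[0,0,0.017],"rot":[0,0,0],"grip":0.8},
  {"slide":[-0.02,-0.0018,0],"rot":[0,0,0],"grip":0},
  {"slide":[-0.024,-0.0022,0],"rot":[0,0,0],"grip":0},
  {"slide":[0,0,0],"rot":[0,0,0],"grip":0},
  {"slide":[0,0,0],"rot":[0,0,0],"grip":0},
])

```text
time: 14.05
ee_pos: [0.6106, -0.0341, 0.0121]
eef_rot: [0.999, 0.046, 0.001, 0.0]
ft_force: [-0.4, -0.5, -0.1]
width: 0.0375
grip_force: 0.0
```

Request:
arm_command([
  {"slide":[0,0,0],"rot":[0,0,0],"grip":0},
  {"slide":[0,0,0],"rot":[0,0,0],"grip":0},
  {"slide":[0,0,0],"rot":[0,0,0],"grip":0},
  {"slide":[0,0,0],"rot":[0,0,0],"grip":0},
  {"slide":[0,0,0],"rot":[0,0,0],"grip":0},
  {"slide":[0,0,-0.015],"rot":[0,0,0],"grip":0},
  {"slide":[0,0,-0.009],"rot":[0,0,0],"grip":0},
  {"slide":[0,0,0],"rot":[0,0,0],"grip":0},
])

```text
time: 15.05
ee_pos: [0.6086, -0.0341, -0.0144]
eef_rot: [0.999, 0.046, -0.001, -0.0]
ft_force: [0.5, -1.2, 0.3]
width: 0.0005
grip_force: 0.0
```

```bash
python3 - <<'E'
from h import *
st(); c=shot("wrist","w6.png"); cv2.imwrite("pics/w6.png",c["pixels"][:,:,::-1])
from gap import *
for p in edges(c):
    u,v=p.mean(0)
    if 240<u<400 and v<330:
        P=toz(p,c,.02); q=(P[:,:2]*1000-[669.5,-28.1])@np.array([[np.cos(.0908),-np.sin(.0908)],[np.sin(.0908),np.cos(.0908)]])
        print(p.min(0),p.max(0),q.min(0).round(1),q.max(0).round(1))
E
```

```text
t 15.05 pos [608.6 -34.1 -14.4] xyaw 5.26 z [-0.002  0.    -1.   ] F [ 0.5 -1.2  0.3] w 0.5 g 0.0
[234.75  19.25] [411.25 233.25] [-31.1 -29.8] [43.5 30. ]
```

View pics/w6.png

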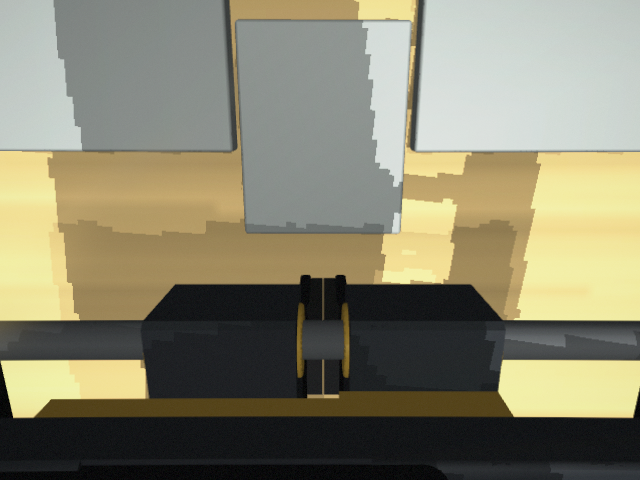

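Near edge now about 31 mm out, with the cut centred. I'll push it 42 mm along the panel's x.

Request:
arm_command([
  {"slide":[0.008,0.0007,0],"rot":[0,0,0],"grip":0},
  {"slide":[0.006,0.0005,0],"rot":[0,0,0],"grip":0},
  {"slide":[0.006,0.0006,0],"rot":[0,0,0],"grip":0},
  {"slide":[0.006,0.0005,0],"rot":[0,0,0],"grip":0},
  {"slide":[0.006,0.0006,0],"rot":[0,0,0],"grip":0},
  {"slide":[0.006,0.0005,0],"rot":[0,0,0],"grip":0},
  {"slide":[0.004,0.0004,0],"rot":[0,0,0],"grip":0},
  {"slide":[0,0,0],"rot":[0,0,0],"grip":0},
])

```text
time: 16.1
ee_pos: [0.6519, -0.0302, -0.0131]
eef_rot: [0.999, 0.046, 0.0, -0.0]
ft_force: [0.1, -0.0, -1.4]
width: 0.0005
grip_force: 0.0
```

```bash
cat >> gap.py <<'E'
A=.0908
def loc(P): return (P[:,:2]*1000-[669.5,-28.1])@np.array([[np.cos(A),-np.sin(A)],[np.sin(A),np.cos(A)]])
def tiles(c,z=.02):
    for p in edges(c):
        q=loc(toz(p,c,z)); a,b=q.min(0).round(1),q.max(0).round(1)
        if b[0]>-100: print("px",p.min(0).round(),p.max(0).round(),"x",a[0],b[0],"y",a[1],b[1], "med near edge",[round(float(np.median(q[(abs(q[:,1]-y)<8)&(q[:,0]<40),0])),1) if ((abs(q[:,1]-y)<8)&(q[:,0]<40)).any() else None for y in(-60,-45,-22,22,45,60)])
E
python3 - <<'E'
from gap import *
st(); c=eyes.camera("wrist"); tiles(c)
E
```

```text
t 16.1 pos [651.9 -30.2 -13.1] xyaw 5.26 z [ 0.  0. -1.] F [ 0.1 -0.  -1.4] w 0.5 g 0.0
px [238.  79.] [406. 277.] x -6.4 68.2 y -29.6 30.1 med near edge [None, None, 10.6, 7.9, None, None]
px [406.  59.] [639. 262.] x 0.0 74.5 y -124.5 -33.1 med near edge [0.0, 0.0, None, None, None, None]
px [-0. 58.] [238. 262.] x 0.1 74.6 y 33.0 126.9 med near edge [None, None, None, None, 0.1, 0.1]
px [25. -0.] [622.  46.] x 78.6 93.1 y -99.9 99.5 med near edge [None, None, None, None, None, None]
px [-0. -0.] [22. 45.] x 78.8 92.5 y 102.6 110.5 med near edge [None, None, None, None, None, None]
```

Request:
arm_command([
  {"slide":[0.003,0.0003,0],"rot":[0,0,0],"grip":0},
  {"slide":[0.0025,0.0002,0],"rot":[0,0,0],"grip":0},
  {"slide":[0,0,0],"rot":[0,0,0],"grip":0},
  {"slide":[0,0,0],"rot":[0,0,0],"grip":0},
  {"slide":[0,0,0],"rot":[0,0,0],"grip":0},
  {"slide":[0,0,0],"rot":[0,0,0],"grip":0},
  {"slide":[-0.02,-0.002,0],"rot":[0,0,0],"grip":0},
  {"slide":[-0.03,-0.003,0.03],"rot":[0,0,0],"grip":0.5},
])

```text
time: 17.15
ee_pos: [0.6051, -0.0347, 0.0151]
eef_rot: [0.999, 0.046, -0.002, -0.0]
ft_force: [0.2, 0.4, 0.6]
width: 0.0046
grip_force: 0.0
```

```bash
python3 - <<'E'
from gap import *
st(); c=eyes.camera("wrist"); tiles(c)
E
```

```text
t 17.15 pos [605.1 -34.7  15.1] xyaw 5.27 z [-0.004  0.001 -1.   ] F [0.2 0.4 0.6] w 4.6 g 0.0
px [400.  -0.] [639. 138.] x -0.3 52.7 y -135.2 -33.2 med near edge [0.1, -0.1, None, None, None, None]
px [246.  -0.] [397. 140.] x -1.4 52.7 y -29.6 30.1 med near edge [None, None, 12.7, 11.9, None, None]
px [-0. -0.] [245. 137.] x -0.2 52.6 y 33.1 137.6 med near edge [None, None, None, None, 0.0, -0.0]
```

The cut is 1.1 mm proud, and the level will push that flush. I'm moving over the level.

Request:
arm_command([
  {"slide":[-0.0176,0.056,0.0169],"rot":[0,0,-0.4],"grip":0.8},
  {"slide":[-0.0176,0.056,0.0169],"rot":[0,0,-0.4],"grip":0.8},
  {"slide":[-0.0176,0.056,0.0169],"rot":[0,0,-0.4],"grip":0.8},
  {"slide":[-0.0176,0.056,0.0169],"rot":[0,0,-0.4],"grip":0.8},
  {"slide":[-0.0176,0.056,0.0169],"rot":[0,0,-0.4],"grip":0.8},
  {"slide":[-0.0176,0.056,0.0169],"rot":[0,0,-0.4],"grip":0.8},
  {"slide":[-0.0176,0.056,0.0169],"rot":[0,0,-0.4],"grip":0.8},
  {"slide":[-0.0176,0.056,0.0169],"rot":[0,0,-0.4],"grip":0.8},
])

```text
time: 18.2
ee_pos: [0.4657, 0.4148, 0.1531]
eef_rot: [1.0, 0.018, 0.0, -0.0]
ft_force: [0.8, -0.4, -0.9]
width: 0.0689
grip_force: 0.0
```

```bash
python3 - <<'E'
from gap import *
s=st(); print(s["joint_positions"].round(2))
def seg(c,z):
  h=cv2.cvtColor(c["pixels"],cv2.COLOR_RGB2HSV); m=((h[...,2]>105)).astype(np.uint8)
  for cn in cv2.findContours(m,cv2.RETR_EXTERNAL,cv2.CHAIN_APPROX_NONE)[0]:
    if cv2.contourArea(cn)<800: continue
    p=cn.reshape(-1,2).astype(float); P=toz(p,c,z); r=rect(P)
    if 100<max(r[1])<400 and min(r[1])<80: print("px",p.min(0),p.max(0),*r)
for n in("wrist","top"):
  c=eyes.camera(n); print(n,[ (np.round(d["bbox"]),round(d["conf"],2)) for d in eyes.look_for("level",c)[:1]]); seg(c,.05)
E
```

```text
t 18.2 pos [465.7 414.8 153.1] xyaw 2.02 z [ 0.001  0.    -1.   ] F [ 0.8 -0.4 -0.9] w 68.9 g 0.0
[-0.35  0.42 -0.59  1.5   0.24  1.3  -2.5 ]
wrist [(array([308.,   0., 342., 399.]), 0.74)]
px [306.   2.] [344. 319.] [498.5 415. ] [218.5  24.7] 2.0
px [587.   0.] [639. 291.] [514.7 218.5] [201.1  37.4] 13.2
top [(array([152., 215., 168., 298.]), 0.81)]
```

The level's axis passes about 1 mm to the right of the TCP, at yaw 2.0°. I'll descend and grip it.

Request:
arm_command([
  {"slide":[-0.001,-0.001,-0.05],"rot":[0,0,0],"grip":0.8},
  {"slide":[0,0,-0.05],"rot":[0,0,0],"grip":0.8},
  {"slide":[0,0,-0.035],"rot":[0,0,0],"grip":0.8},
  {"slide":[0,0,-0.014],"rot":[0,0,0],"grip":0.8},
  {"slide":[0,0,0],"rot":[0,0,0],"grip":0.1},
  {"slide":[0,0,0],"rot":[0,0,0],"grip":0.1},
  {"slide":[0,0,0],"rot":[0,0,0],"grip":0.1},
  {"slide":[0,0,0],"rot":[0,0,0],"grip":0.1},
], newtons=45)

```text
time: 19.4
ee_pos: [0.4657, 0.4125, 0.004]
eef_rot: [1.0, 0.018, 0.001, -0.0]
ft_force: [0.5, -0.4, -0.1]
width: 0.0375
grip_force: 0.0
```

Request:
arm_command([
  {"slide":[0,0,0],"rot":[0,0,0],"grip":0.1},
  {"slide":[0,0,0],"rot":[0,0,0],"grip":0.1},
  {"slide":[0,0,0],"rot":[0,0,0],"grip":0.1},
  {"slide":[0,0,0],"rot":[0,0,0],"grip":0.1},
  {"slide":[0,0,0],"rot":[0,0,0],"grip":0.1},
  {"slide":[0,0,0],"rot":[0,0,0],"grip":0.1},
  {"slide":[0,0,0],"rot":[0,0,0],"grip":0.1},
  {"slide":[0,0,0.03],"rot":[0,0,0],"grip":0.1},
])

```text
time: 20.4
ee_pos: [0.4636, 0.4099, 0.0304]
eef_rot: [1.0, 0.018, -0.002, 0.002]
ft_force: [0.3, 0.6, -4.1]
width: 0.0236
grip_force: 44.9
```

Request:
arm_command([
  {"slide":[0,-0.01,0.025],"rot":[0,0,0],"grip":0.1},
  {"slide":[0.011,-0.03,0.025],"rot":[0,0,6.2],"grip":0.1},
  {"slide":[0.011,-0.03,0],"rot":[0,0,6.2],"grip":0.1},
  {"slide":[0.011,-0.03,0],"rot":[0,0,6.2],"grip":0.1},
  {"slide":[0.011,-0.03,0],"rot":[0,0,6.2],"grip":0.1},
  {"slide":[0.011,-0.03,0],"rot":[0,0,6.2],"grip":0.1},
  {"slide":[0.011,-0.03,0],"rot":[0,0,6.2],"grip":0.1},
  {"slide":[0.011,-0.03,0],"rot":[0,0,6.2],"grip":0.1},
])

```text
time: 21.4
ee_pos: [0.5417, 0.1903, 0.0821]
eef_rot: [0.922, 0.388, -0.001, 0.0]
ft_force: [0.6, 0.7, -3.9]
width: 0.0233
grip_force: 44.9
```

Request:
arm_command([
  {"slide":[0.011,-0.03,0],"rot":[0,0,6.2],"grip":0.1},
  {"slide":[0.011,-0.03,0],"rot":[0,0,6.2],"grip":0.1},
  {"slide":[0.011,-0.03,0],"rot":[0,0,6.2],"grip":0.1},
  {"slide":[0.011,-0.03,0],"rot":[0,0,6.2],"grip":0.1},
  {"slide":[0.011,-0.03,0],"rot":[0,0,6.2],"grip":0.1},
  {"slide":[0.011,-0.03,0],"rot":[0,0,6.2],"grip":0.1},
  {"slide":[0.011,-0.03,0],"rot":[0,0,6.2],"grip":0.1},
  {"slide":[0.011,-0.014,0],"rot":[0,0,6.4],"grip":0.1},
])

```text
time: 22.4
ee_pos: [0.6294, -0.035, 0.0817]
eef_rot: [0.674, 0.739, -0.001, -0.001]
ft_force: [0.2, -0.4, -3.4]
width: 0.0237
grip_force: 44.9
```

```bash
python3 - <<'E'
from gap import *
s=st(); print(loc(s["ee_pos"][None]),s["joint_positions"].round(2),s["torque"])
E
```

```text
t 22.4 pos [629.4 -35.   81.7] xyaw 95.3 z [-0.003 -0.001 -1.   ] F [ 0.2 -0.4 -3.4] w 23.7 g 44.9
[[-40.52530905  -3.23189738]] [ 0.48  0.51 -0.66  1.55  0.33  1.2  -0.15] [ 0.12214434 -0.13070174 -0.00935966]
```

Request:
arm_command([
  {"slide":[0,0.003,-0.03],"rot":[0,0,0],"grip":0.1},
  {"slide":[0,0,-0.025],"rot":[0,0,0],"grip":0.1},
  {"slide":[0,0,-0.01],"rot":[0,0,0],"grip":0.1},
  {"slide":[0,0,-0.001],"rot":[0,0,0],"grip":0.1},
  {"slide":[0,0,-0.001],"rot":[0,0,0],"grip":0.1},
  {"slide":[0,0,0],"rot":[0,0,0],"grip":0.1},
  {"slide":[0,0,0],"rot":[0,0,0],"grip":0.1},
  {"slide":[0,0,0],"rot":[0,0,0],"grip":0.1},
])

```text
time: 23.4
ee_pos: [0.6304, -0.0289, 0.0165]
eef_rot: [0.674, 0.739, 0.0, 0.0]
ft_force: [0.2, -0.0, -2.7]
width: 0.0239
grip_force: 44.9
```

```bash
python3 - <<'E'
from gap import *
s=st(); print(loc(s["ee_pos"][None]))
E
```

```text
t 23.4 pos [630.4 -28.9  16.5] xyaw 95.25 z [ 0. -0. -1.] F [ 0.2 -0.  -2.7] w 23.9 g 44.9
[[-38.98233273   2.77951137]]
```

Request:
arm_command([
  {"slide":[0,0,-0.001],"rot":[0,0,0],"grip":0.1},
  {"slide":[0,0,-0.001],"rot":[0,0,0],"grip":0.1},
  {"slide":[0,0,-0.0004],"rot":[0,0,0],"grip":0.1},
  {"slide":[0,0,0],"rot":[0,0,0],"grip":0.1},
  {"slide":[0.008,0.0007,0],"rot":[0,0,0],"grip":0.1},
  {"slide":[0.008,0.0007,0],"rot":[0,0,0],"grip":0.1},
  {"slide":[0.004,0.0004,0],"rot":[0,0,0],"grip":0.1},
  {"slide":[0,0,0],"rot":[0,0,0],"grip":0.1},
])

```text
time: 24.4
ee_pos: [0.6506, -0.0268, 0.0136]
eef_rot: [0.674, 0.739, 0.0, -0.0]
ft_force: [0.3, -0.1, -3.4]
width: 0.0237
grip_force: 44.9
```

```bash
python3 - <<'E'
from gap import *
s=st(); print(loc(s["ee_pos"][None])); c=eyes.camera("top")
im=c["pixels"]
# rows across near edge: level top z .06
h4=cv2.cvtColor(cv2.resize(im,None,fx=4,fy=4,interpolation=cv2.INTER_CUBIC),cv2.COLOR_RGB2HSV)
g=((h4[...,1]<55)&(h4[...,2]>190)).astype(np.uint8)
for cn in cv2.findContours(g,cv2.RETR_EXTERNAL,cv2.CHAIN_APPROX_NONE)[0]:
    if cv2.contourArea(cn)<2000: continue
    p=(cn.reshape(-1,2)+.5)/4-.5; u,v=p.mean(0)
    if 230<u<440 and 150<v<230:
        q=loc(toz(p,c,.06)); print((u,v),q.min(0),q.max(0),*rect(toz(p,c,.06)))
E
```

```text
t 24.4 pos [650.6 -26.8  13.6] xyaw 95.26 z [-0.  0. -1.] F [ 0.3 -0.1 -3.4] w 23.7 g 44.9
[[-18.74985378   3.01482908]]
(np.float64(270.02639949109414), np.float64(184.3101145038168)) [-31.24498002  71.93100967] [ 63.9012368  227.37376691] [672.1 122.5] [ 95.1 155.4] 5.3
(np.float64(380.57817524115757), np.float64(160.72950160771705)) [ -31.14107565 -225.29332055] [133.44349959 -60.12045794] [ 745.8 -171.3] [176.2 145.1] 17.9
```

Request:
arm_command([
  {"slide":[0,0,-0.0005],"rot":[0,0,0],"grip":0.1},
  {"slide":[0,0,-0.0004],"rot":[0,0,0],"grip":0.1},
  {"slide":[0,0,0],"rot":[0,0,0],"grip":0.1},
  {"slide":[0,0,0],"rot":[0,0,0],"grip":0.1},
  {"slide":[0.003,0.0003,0],"rot":[0,0,0],"grip":0.1},
  {"slide":[0.001,0.0001,0],"rot":[0,0,0],"grip":0.1},
  {"slide":[0,0,0],"rot":[0,0,0],"grip":0.1},
  {"slide":[0,0,0],"rot":[0,0,0],"grip":0.1},
])

```text
time: 25.45
ee_pos: [0.6539, -0.0268, 0.0134]
eef_rot: [0.674, 0.739, -0.0, -0.0]
ft_force: [-6.4, 0.1, 8.0]
width: 0.0239
grip_force: 44.9
```

Request:
arm_command([
  {"slide":[0,0,0.0003],"rot":[0,0,0],"grip":0.1},
  {"slide":[0.001,0.0001,0],"rot":[0,0,0],"grip":0.1},
  {"slide":[0.001,0.0001,0],"rot":[0,0,0],"grip":0.1},
  {"slide":[0.0005,0,0],"rot":[0,0,0],"grip":0.1},
  {"slide":[0,0,0],"rot":[0,0,0],"grip":0.1},
  {"slide":[0,0,0],"rot":[0,0,0],"grip":0.1},
  {"slide":[0,0,0],"rot":[0,0,0],"grip":0.1},
  {"slide":[0,0,0],"rot":[0,0,0],"grip":0.1},
])

```text
time: 26.45
ee_pos: [0.6565, -0.0266, 0.0134]
eef_rot: [0.674, 0.739, -0.0, -0.0]
ft_force: [-6.0, -0.8, 5.5]
width: 0.0237
grip_force: 44.9
```

Request:
arm_command([
  {"slide":[0.0005,0,0],"rot":[0,0,0],"grip":0.1},
  {"slide":[0.0005,0.0001,0],"rot":[0,0,0],"grip":0.1},
  {"slide":[0,0,0],"rot":[0,0,0],"grip":0.1},
  {"slide":[0,0,0],"rot":[0,0,0],"grip":0.1},
  {"slide":[0,0,0],"rot":[0,0,0],"grip":0.1},
  {"slide":[0,0,0],"rot":[0,0,0],"grip":0.1},
  {"slide":[0,0,0],"rot":[0,0,0],"grip":0.1},
  {"slide":[0,0,0],"rot":[0,0,0],"grip":0.1},
])

```text
time: 27.45
ee_pos: [0.6572, -0.0265, 0.0134]
eef_rot: [0.674, 0.739, -0.0, -0.0]
ft_force: [-6.9, -0.7, 7.0]
width: 0.0239
grip_force: 44.9
```

Request:
arm_command([
  {"slide":[0.0005,0,0],"rot":[0,0,0],"grip":0.1},
  {"slide":[0,0,0],"rot":[0,0,0],"grip":0.1},
  {"slide":[0.0005,0.0001,0],"rot":[0,0,0],"grip":0.1},
  {"slide":[0,0,0],"rot":[0,0,0],"grip":0.1},
  {"slide":[0,0,0],"rot":[0,0,0],"grip":0.1},
  {"slide":[0,0,0],"rot":[0,0,0],"grip":0.1},
  {"slide":[0,0,0],"rot":[0,0,0],"grip":0.1},
  {"slide":[0,0,0],"rot":[0,0,0],"grip":0.1},
])

```text
time: 28.45
ee_pos: [0.6581, -0.0264, 0.0135]
eef_rot: [0.674, 0.739, -0.001, -0.0]
ft_force: [-8.1, -0.1, 7.5]
width: 0.0237
grip_force: 44.9
```

Request:
arm_command([
  {"slide":[0.0005,0,0],"rot":[0,0,0],"grip":0.1},
  {"slide":[0,0,0],"rot":[0,0,0],"grip":0.1},
  {"slide":[0.0005,0.0001,0],"rot":[0,0,0],"grip":0.1},
  {"slide":[0,0,0],"rot":[0,0,0],"grip":0.1},
  {"slide":[0,0,0],"rot":[0,0,0],"grip":0.1},
  {"slide":[0,0,0],"rot":[0,0,0],"grip":0.1},
  {"slide":[0,0,0],"rot":[0,0,0],"grip":0.1},
  {"slide":[0,0,0],"rot":[0,0,0],"grip":0.1},
])

```text
time: 29.45
ee_pos: [0.6581, -0.0264, 0.0135]
eef_rot: [0.674, 0.739, -0.001, -0.001]
ft_force: [-11.8, -0.9, 11.7]
width: 0.0236
grip_force: 45.0
```

```bash
python3 - <<'E'
from gap import *
s=st(); print(loc(s["ee_pos"][None]),s["torque"].round(2))
E
```

```text
t 29.45 pos [658.1 -26.4  13.5] xyaw 95.25 z [-0.003 -0.001 -1.   ] F [-11.8  -0.9  11.7] w 23.6 g 45.0
[[-11.191718    2.6843631]] [-0.23  2.88 -0.  ]
```

Request:
arm_command([
  {"slide":[0.0005,0,0.0003],"rot":[0,0,0],"grip":0.1},
  {"slide":[0,0,0],"rot":[0,0,0],"grip":0.1},
  {"slide":[0.0005,0.0001,0],"rot":[0,0,0],"grip":0.1},
  {"slide":[0,0,0],"rot":[0,0,0],"grip":0.1},
  {"slide":[0,0,0],"rot":[0,0,0],"grip":0.1},
  {"slide":[0,0,0],"rot":[0,0,0],"grip":0.1},
  {"slide":[0,0,0],"rot":[0,0,0],"grip":0.1},
  {"slide":[0,0,0],"rot":[0,0,0],"grip":0.1},
])

```text
time: 30.45
ee_pos: [0.6581, -0.0264, 0.0135]
eef_rot: [0.674, 0.739, -0.002, -0.002]
ft_force: [-16.1, -0.9, 13.1]
width: 0.0234
grip_force: 45.0
```

```bash
python3 - <<'E'
from gap import *
s=st(); print(loc(s["ee_pos"][None]),s["torque"].round(2)); tiles(eyes.camera("wrist"))
E
```

```text
t 30.45 pos [658.1 -26.4  13.5] xyaw 95.25 z [-0.005 -0.001 -1.   ] F [-16.1  -0.9  13.1] w 23.4 g 45.0
[[-11.16569317   2.69325752]] [-0.3   3.74 -0.01]
px [560. 360.] [639. 417.] x 107.3 146.3 y -71.2 -38.1 med near edge [None, None, None, None, None, None]
px [292. 359.] [376. 398.] x -26.7 15.5 y -61.2 -38.9 med near edge [-2.2, -10.7, None, None, None, None]
px [517.  56.] [639. 320.] x 78.5 139.0 y -17.0 99.7 med near edge [None, None, None, None, None, None]
px [548.  -0.] [639.  48.] x 78.5 114.7 y 102.8 120.2 med near edge [None, None, None, None, None, None]
px [284.  -0.] [543. 319.] x -26.8 74.4 y -17.3 120.6 med near edge [None, None, -19.3, 12.8, -26.6, -26.6]
```

The level is firmly against the neighbours. I'll ease the pressure most of the way, release and rise.

Request:
arm_command([
  {"slide":[-0.0006,0,0],"rot":[0,0,0],"grip":0.1},
  {"slide":[-0.0006,-0.0001,0.0003],"rot":[0,0,0],"grip":0.1},
  {"slide":[-0.0005,0,0.0003],"rot":[0,0,0],"grip":0.1},
  {"slide":[0,0,0],"rot":[0,0,0],"grip":0.1},
  {"slide":[0,0,0],"rot":[0,0,0],"grip":0.1},
  {"slide":[0,0,0],"rot":[0,0,0],"grip":0.1},
  {"slide":[0,0,0],"rot":[0,0,0],"grip":0.1},
  {"slide":[0,0,0],"rot":[0,0,0],"grip":0.1},
])

```text
time: 31.5
ee_pos: [0.658, -0.0264, 0.0135]
eef_rot: [0.674, 0.739, -0.001, -0.001]
ft_force: [-5.1, 0.2, 0.5]
width: 0.0237
grip_force: 44.9
```

Request:
arm_command([
  {"slide":[0,0,0],"rot":[0,0,0],"grip":0.5},
  {"slide":[0,0,0],"rot":[0,0,0],"grip":0.5},
  {"slide":[0,0,0],"rot":[0,0,0],"grip":0.5},
  {"slide":[0,0,0],"rot":[0,0,0],"grip":0.5},
  {"slide":[0,0,0.01],"rot":[0,0,0],"grip":0.5},
  {"slide":[0,0,0.03],"rot":[0,0,0],"grip":0.5},
  {"slide":[0,0,0.06],"rot":[0,0,0],"grip":0.5},
  {"slide":[0,0,0.03],"rot":[0,0,0],"grip":0.5},
])

```text
time: 32.5
ee_pos: [0.6604, -0.0257, 0.1485]
eef_rot: [0.674, 0.739, 0.002, 0.002]
ft_force: [0.8, 0.8, -0.6]
width: 0.0436
grip_force: 0.0
```

Request:
arm_command([
  {"slide":[-0.03,0,0.03],"rot":[0,0,-10],"grip":0.5},
  {"slide":[-0.04,0,0.02],"rot":[0,0,-10],"grip":0.5},
  {"slide":[-0.04,0,0],"rot":[0,0,-10],"grip":0.5},
  {"slide":[-0.04,0,0],"rot":[0,0,-10],"grip":0.5},
  {"slide":[0,0,0],"rot":[0,0,-10],"grip":0.5},
  {"slide":[0,0,0],"rot":[0,0,-10],"grip":0.5},
  {"slide":[0,0,0],"rot":[0,0,-10],"grip":0.5},
  {"slide":[0,0,0],"rot":[0,0,-10],"grip":0.5},
])

```text
time: 33.5
ee_pos: [0.5092, -0.0259, 0.1949]
eef_rot: [0.992, 0.13, 0.001, 0.0]
ft_force: [-0.4, 0.5, 0.7]
width: 0.0436
grip_force: 0.0
```

```bash
python3 - <<'E'
from gap import *
st()
for n in("wrist","top"):
  c=eyes.camera(n); print(n)
  for p in edges(c):
    for z in(.02,.06):
        q=loc(toz(p,c,z)); a,b=q.min(0).round(1),q.max(0).round(1)
        if b[0]>-50 and a[0]<100 and b[0]-a[0]<300 and abs(a[1])<260: print(z,"px",p.min(0).round(),p.max(0).round(),"x",a[0],b[0],"y",a[1],b[1],*rect(toz(p,c,z)))
  cv2.imwrite(f"pics/end_{n}.png",c["pixels"][:,:,::-1])
  # profile across near edge along panel x, sampled at several y, at z .06 plane
  R=np.array([[np.cos(A),-np.sin(A)],[np.sin(A),np.cos(A)]])
  for y in(-120,-60,0,60,120):
    X=np.arange(-45,85,3); L=np.c_[X,np.full(len(X),y)]@R.T+[669.5,-28.1]
    px=topix(np.c_[L/1000,np.full(len(X),.06)],c).round().astype(int); ok=(px>=0).all(1)&(px[:,0]<640)&(px[:,1]<480)
    print(y,[ (int(v) if o else -1) for v,o in zip(c["pixels"][np.clip(px[:,1],0,479),np.clip(px[:,0],0,639)].mean(1),ok)])
E
```

```text
t 33.5 pos [509.2 -25.9 194.9] xyaw 14.95 z [ 0.001 -0.    -1.   ] F [-0.4  0.5  0.7] w 43.6 g 0.0
wrist
0.02 px [208.  -0.] [639.  68.] x -17.6 39.0 y -212.6 132.4 [661.7 -69.6] [ 49.4 343.1] 14.5
0.06 px [208.  -0.] [639.  68.] x -25.2 25.1 y -186.1 121.2 [652.7 -62.7] [ 44.  305.6] 14.5
-120 [200, 196, 190, 193, 187, 87, 85, 221, 232, 232, 232, 231, 231, 230, 230, 183, 183, 183, 184, 183, 181, -1, -1, -1, -1, -1, -1, -1, -1, -1, -1, -1, -1, -1, -1, -1, -1, -1, -1, -1, -1, -1, -1, -1]
-60 [202, 197, 194, 178, 179, 88, 90, 224, 233, 233, 232, 233, 232, 232, 232, 193, 191, 190, -1, -1, -1, -1, -1, -1, -1, -1, -1, -1, -1, -1, -1, -1, -1, -1, -1, -1, -1, -1, -1, -1, -1, -1, -1, -1]
0 [202, 198, 196, 181, 182, 88, 92, 212, 234, 65, 171, 172, 152, 196, -1, -1, -1, -1, -1, -1, -1, -1, -1, -1, -1, -1, -1, -1, -1, -1, -1, -1, -1, -1, -1, -1, -1, -1, -1, -1, -1, -1, -1, -1]
60 [140, 137, 134, 132, 101, 72, 73, 133, 175, 174, 180, -1, -1, -1, -1, -1, -1, -1, -1, -1, -1, -1, -1, -1, -1, -1, -1, -1, -1, -1, -1, -1, -1, -1, -1, -1, -1, -1, -1, -1, -1, -1, -1, -1]
120 [201, 199, 198, 194, 162, 89
[... 561 characters left out ...]
77, 173, 188, 182, 183, 180, 180]
0 [187, 187, 183, 180, 176, 174, 173, 170, 167, 161, 157, 154, 150, 145, 132, 121, 106, 116, 173, 188, 185, 183, 184, 184, 184, 184, 182, 183, 182, 181, 181, 181, 182, 182, 182, 182, 168, 101, 176, 181, 182, 180, 181, 181]
60 [192, 191, 185, 185, 182, 181, 180, 179, 173, 166, 165, 162, 159, 157, 150, 144, 135, 128, 118, 99, 180, 186, 184, 183, 182, 183, 182, 183, 181, 181, 182, 180, 181, 179, 180, 182, 184, 133, 184, 182, 180, 179, 179, 179]
120 [132, 133, 116, 99, 86, 79, 77, 149, 169, 165, 216, 181, 162, 161, 193, 180, 178, 183, 183, 182, 182, 183, 181, 182, 181, 181, 181, 181, 180, 180, 179, 180, 180, 180, 179, 182, 185, 130, 173, 184, 180, 179, 181, 181]
```

The profile puts the level's top from x −24 to 0 mm in the panel frame, so it's upright and flush. I'll take one look from above to check the cut.

Request:
arm_command([
  {"slide":[0.02,0,0.03],"rot":[0,0,-5],"grip":0.5},
  {"slide":[0.03,0,0.02],"rot":[0,0,-4.7],"grip":0.5},
  {"slide":[0.03,0,0],"rot":[0,0,0],"grip":0.5},
  {"slide":[0.03,0,0],"rot":[0,0,0],"grip":0.5},
  {"slide":[0,0,0],"rot":[0,0,0],"grip":0.5},
  {"slide":[0,0,0],"rot":[0,0,0],"grip":0.5},
  {"slide":[0,0,0],"rot":[0,0,0],"grip":0.5},
  {"slide":[0,0,0],"rot":[0,0,0],"grip":0.5},
])

```text
time: 34.6
ee_pos: [0.6187, -0.0262, 0.2446]
eef_rot: [0.999, 0.049, 0.0, 0.0]
ft_force: [0.2, 0.5, -0.2]
width: 0.0434
grip_force: 0.0
```

```bash
python3 - <<'E'
from gap import *
st(); c=eyes.camera("wrist")
R=np.array([[np.cos(A),-np.sin(A)],[np.sin(A),np.cos(A)]])
g=c["pixels"].astype(np.float32).mean(2)
def prof(P,z):
    L=P@R.T+[669.5,-28.1]; px=topix(np.c_[L/1000,np.full(len(P),z)],c).astype(np.float32)
    return cv2.remap(g,px[:,:1].copy(),px[:,1:].copy(),cv2.INTER_LINEAR).ravel().astype(int)
X=np.arange(66,86,1.)
for y in(-60,-45,-22,0,22,45,60): print("far",y,list(prof(np.c_[X,0*X+y],.02)))
Y=np.arange(-38,39,1.)
for x in(15,60): print("lat",x,list(prof(np.c_[0*Y+x,Y],.02)))
X=np.arange(-30,8,1.)
for y in(-130,-60,0,60,130): print("lev",y,list(prof(np.c_[X,0*X+y],.06)))
Y=np.arange(-180,181,5.); print("len",list(prof(np.c_[0*Y-4,Y],.06)))
t=eyes.camera("top")
for p in edges(t):
    r=rect(toz(p,t,.02))
    if r[0][0]<560 and abs(r[0][1])<450: print(*r)
E
```

```text
t 34.6 pos [618.7 -26.2 244.6] xyaw 5.58 z [ 0.001 -0.001 -1.   ] F [ 0.2  0.5 -0.2] w 43.4 g 0.0
far -60 [np.int64(199), np.int64(200), np.int64(200), np.int64(200), np.int64(200), np.int64(199), np.int64(199), np.int64(191), np.int64(166), np.int64(182), np.int64(185), np.int64(148), np.int64(74), np.int64(152), np.int64(194), np.int64(195), np.int64(196), np.int64(194), np.int64(195), np.int64(194)]
far -45 [np.int64(199), np.int64(201), np.int64(202), np.int64(201), np.int64(201), np.int64(202), np.int64(202), np.int64(192), np.int64(165), np.int64(174), np.int64(196), np.int64(170), np.int64(69), np.int64(142), np.int64(190), np.int64(195), np.int64(195), np.int64(194), np.int64(194), np.int64(194)]
far -22 [np.int64(203), np.int64(203), np.int64(204), np.int64(204), np.int64(203), np.int64(202), np.int64(202), np.int64(196), np.int64(163), np.int64(178), np.int64(194), np.int64(164), np.int64(94), np.int64(138), np.int64(188), np.int64(194), np.int64(195), np.int64(195), np.int64(194), np.int64(193)]
far 0 [np.int64(202), np.int64(202), np.int64(202), np.int64(201), np.int64(20
[... 6834 characters left out ...]
), np.int64(176), np.int64(176), np.int64(177), np.int64(177), np.int64(177), np.int64(178), np.int64(178), np.int64(178), np.int64(178), np.int64(178), np.int64(178), np.int64(177), np.int64(178), np.int64(178), np.int64(177), np.int64(179), np.int64(178), np.int64(178), np.int64(178), np.int64(177), np.int64(177), np.int64(176), np.int64(177), np.int64(177), np.int64(176), np.int64(176), np.int64(176), np.int64(176), np.int64(175), np.int64(175), np.int64(208), np.int64(228), np.int64(218), np.int64(85), np.int64(191), np.int64(191), np.int64(192), np.int64(191), np.int64(192), np.int64(191)]
[32.9 40.7] [172.2 166.9] 89.1
[  74.2 -140.5] [280.9 192.2] 4.2
[ 478.2 -391. ] [235.4  91.4] 2.8
```

The cut's far edge lines up with both neighbours to under 0.5 mm, with about 3 mm joints on each side. The level is straight along the edge from y −147 to +150 mm and upright. I'm handing it in.

```bash
python3 -c "
from bench import order; print(order.close_job())"
```

```text
the job is handed in; nothing more can be done
None
```

The 60 mm cut lies flat in the gap, flush with both neighbours with about 3 mm joints, the level stands upright against that edge across all three pieces, and the job is handed in; the result of the judging was not shown.

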